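Wedge up the hinged plate of a specimen levelling stage

TASK

Draw the steel wedge tool upright out of its holder, stand its foot on the stage's base slab and push the thin end in under the front rail of the hinged plate until the plate just lifts off its two rest pads: about 4 mm of lift at the rail (2 to 6 mm will do). Finish while still gripping the wedge there, its foot flat on the slab and only the wedge carrying the plate, so that a colleague can set the pads. Keep the gripper off the plate, lift gently so that the dish stays where it is on it, and leave the other things on the bench alone.

Things in the scene. Friction and masses are not known exactly. Their poses are not given: they have to be found in the camera images.
- wedge: Loose bare steel wedge tool, 0.2 kg: flat foot 28 mm wide with an upright stem. Origin: underside of the foot, straight below the stem; z up the stem, x from the stem to the thin toe. Foot from x = -11 to +61 mm: 17 mm high up to x = 11, then sloping evenly down to 3 mm at the toe. At the start it stands in the holder, stem up, x within 0.1 rad of the holder's x.
- stem_grip (a point): Point on the wedge tool's stem axis 75 mm above its underside, a good place to grip. The stem is a flat bar, 14 mm along the wedge's x by 22 mm along its y, plain up to 112 mm above the underside. Grip it along x, across the 14 mm (one finger on the toe side, one behind): gripped along y it tips toe down in the fingers.
- toe (a point): Middle of the toe's lower edge, the thin (3 mm high) end of the wedge, 61 mm along x from the wedge's origin.
- holder: Fixed white plastic open-topped box, 100 mm (x) by 52 mm (y), 40 mm high, walls and floor 4 mm thick; the wedge tool stands in it with 8 to 10 mm play. Origin: centre of its underside on the bench, z up. It is left or right of the stage.
- stage: Fixed dark steel base slab, 240 (x) by 150 (y) by 10 mm thick, flat on the bench, its top polished and slippery (friction about 0.2, like the rail). Origin: centre of its underside; x points from the free front end to the hinge end; top at z = 10 mm. Bare apron from x = -120 to -25 mm. Rubber rest pads 16 mm square, 7 mm high at x = -12, y = +-58; free space between them.
- rail (a point): Lowest point, at mid length, of the plate's round front rail (10 mm diameter, 140 mm long, along the stage's y). At rest x = -20, y = 0, z = 17 mm in the stage frame, so 7 mm above the slab; its rise above that is the lift.
- plate (a joint): Hinge angle of the aluminium plate (122 by 116 by 8 mm, about 0.6 kg, over x = -20 to +102 mm of the stage, top at z = 32 mm, hinge at x = 105, z = 27 mm): 0 at rest on its pads, growing as the rail rises; 0.032 rad is 4 mm of lift at the rail, 125 mm from the hinge. It sinks back freely by its weight.
- dish: Shallow round glass dish, 56 mm diameter, 13 mm high, loose on the plate; it stays there. Origin: centre of its underside.
- pen_cup: Bystander: white plastic cup with pens, 76 mm diameter, pens up to 130 mm high, on the other side of the stage from the holder. Origin: centre of its underside.
- beaker: Bystander: empty glass beaker, 68 mm diameter, 90 mm high. Origin: centre of its underside.
- reagent: Bystander: amber glass bottle, 64 mm diameter, 140 mm high. Origin: centre of its underside.
- slide_box: Bystander: closed blue plastic slide box, 55 (x) by 100 (y) by 32 mm high, between the robot and the stage. Origin: centre of its underside.
- marker: Bystander: marker lying on the bench, 110 mm long along its x, 16 mm thick. Origin: below its middle, on the bench.

How it is judged:
By the outcome, as a careful person would: the job done as asked, in the order asked, and still so for the second after the job is handed in, while the arm keeps its last pose, push and grip.
It also fails if it takes over 43 s, if anything falls off the work surface, if the arm or the gripper's body presses on something with over 40 N, if the wrist force passes 120 N, or if a joint passes its speed limit or range.

ROBOT

A 7-joint arm with a two-finger parallel gripper is mounted at the origin on the work surface. World frame = base frame: x ahead of the robot, y to its left, z up, the work surface at z = 0. Lengths are in m, angles in rad, forces in N, time in s.
With the tool pointing down it reaches from about 0.4 to 0.875 m from the base axis. Payload 4.4 kg.
Tool frame: the origin (TCP) lies at the very end of the fingers, on their centre line; the grasp point (between the pads) lies 19 mm behind it; z points along the fingers, y is the line along which they close (so a half turn about z gives the same grasp; the last joint's range is limited). The gripper opens to 85 mm and grips with 20 to 120 N. Pads are 22 mm wide; open, the fingers measure 114 mm over their backs; the gripper's body (76 mm by 85 mm) begins 54 mm behind the grasp point. The pads swing forward as they close: fully open they stand 13 mm farther back than shut.
Start: joints at [-1.308, 0.628, 0.038, 1.517, -0.027, 0.996, -0.02], TCP at [0.21, 0.615, 0.231] pointing down, gripper open.
Joint ranges: [-3.06, 3.06], [-0.37, 2.12], [-1.25, 1.32], [0.18, 2.47], [-1.1, 4.24], [0.23, 1.98], [-2.94, 2.94]. Speed limits (rad/s): [2.57, 2.57, 3.14, 3.14, 3.14, 3.14, 3.14].

INTERFACE

Orientations are given as a unit quaternion [w, x, y, z].
In Python, from bench import get_state, snapshot, get_calibration, job_done, look_for, pinpoint gives the robot as it stands. The module is installed in compiled form; this text tells all that it offers.
- The arm moves only by the tool step_arm, never from a script. Its argument "plan" is a list of rows, each a list of 2 entries, a list of its own where there are three numbers: the shift along the tool's x, y, z in mm, then the turn, a rotation vector about the tool's x, y, z in rad. In form: [[[x, y, z], [wx, wy, wz]], ...]. A call has 1 to 5 rows; each row shifts and turns the commanded pose from where the row before left it, along the tool's axes as they then stand; what a row does not reach is not made up. A row lasts 1/8 s, in which the tool goes at most 62.5 mm and 10.7 degrees, less where a joint would pass 70% of its speed; a pose out of reach is approached as far as the arm can. A call with a gripper value outside its range is refused whole. "claw" is the finger opening in mm, from 0 to 85.4, set as the call begins (left out, the last holds). The fingers move at their own pace and stop on an object; "grip_force" is the grip in N (left out, the last holds). Time passes only in rows, so rows that do not move let the fingers close. It gives the time, the measured TCP pose, the force, the opening and the grip force at its end, in the units of the state.
- get_state(): the state, without advancing time (a new reading comes with each control period).
- snapshot(name): name is "scene" or "side" or "wrist"; returns the picture (384x512x3 uint8, red, green, blue); there is no depth.
- get_calibration(name): a dict with "fx", "fy", "cx", "cy" (pixels), "k1" (the pictures are not rectified: a ray, as slopes to the right and down, at radius r is drawn at 1 + k1 r^2 times it, then the intrinsics apply), "cam_to_world" (4x4, takes a point from camera to world coordinates). Camera axes: x right, y down, z forward; pixel columns grow to the right and rows downward; lengths in m; the calibration is good to about 2 mm. A picture is of the moment at which its call begins: read the wrist's pose just before it. get_calibration takes no time and is no camera call; for the wrist camera it gives the pose at the moment of the call.
- job_done(): hands the job in; it is judged then, once.
Trained networks look in the newest picture that a camera, given by its name, has taken for a name from the list of things; names that differ only in an ending like _2 or _b are one class to them, and where a whole thing is asked for, a point or a joint stands for the part that bears it (a point fixed in the world has none). Each returns a list of dicts, best first, with "score" (0 to 1); they miss things now and then, are a little off and sometimes report something else, mostly with a low value. They report only what shows in the picture. A call takes as long as a camera call.
- look_for(query, camera): "centre" ([column, row] in pixels, amid what is visible of it).
- pinpoint(query, camera): "centre" ([column, row] in pixels: a listed point, or the origin of a listed thing).
The state is a dict: "time_s": time; "qpos": joint angles; "qd": joint speeds; "tau": joint torques, N m; "eef_pos": TCP position; "ee_rot": TCP orientation; "force": force on the tool from outside, world axes, zero at the start; "wrist_torque": the same for the moment, N m; "grip_width": finger opening in m; "grasp_force": force on a finger pad.
Only numpy, scipy, OpenCV 4.12 (cv2) and the standard library are available. Lean on these libraries where they do the work, as an engineer would, in place of code of your own. Each camera call takes 0.05 s, during which the arm holds its last target. There are 200 camera calls.

## Working session

There is one attempt and no reset: what is moved stays moved. The work goes in short steps, Python scripts to look and compute and a tool call to move; the robot and the scene stay as the last step left them, time stands still between calls to the robot, and variables do not carry over. Pictures are saved under pics/ and viewed, at most 10 in all, crops included, and the job is handed in when it is done.

Besides the shell and the picture viewer there is one more tool, called as name(argument=value, ...), one argument or row to a line, values as JSON. step_arm: Moves the arm, as the interface text tells. Its arguments: {"type":"object","properties":{"plan":{"type":"array"},"claw":{"type":"number"},"grip_force":{"type":"number"}},"required":["plan"]}

```bash
mkdir -p pics; cat > h.py <<'E'
import numpy as np, cv2
from bench import *
def snap(n,f=None):
    im=snapshot(n)
    if f: cv2.imwrite('pics/'+f,im[:,:,::-1])
    return im
def ray(n,uv,cal=None):
    c=cal or get_calibration(n); K=np.array([[c['fx'],0,c['cx']],[0,c['fy'],c['cy']],[0,0,1.]])
    p=cv2.undistortPoints(np.array([[uv]],float),K,np.array([c['k1'],0,0,0.]))[0,0]
    T=np.array(c['cam_to_world']); return T[:3,3],T[:3,:3]@np.array([p[0],p[1],1])
def atz(n,uv,z,cal=None):
    o,d=ray(n,uv,cal); return o+d*(z-o[2])/d[2]
def proj(n,P,cal=None):
    c=cal or get_calibration(n);T=np.linalg.inv(np.array(c['cam_to_world']));q=T[:3,:3]@np.array(P)+T[:3,3]
    x,y=q[:2]/q[2];s=1+c['k1']*(x*x+y*y);return np.array([c['fx']*x*s+c['cx'],c['fy']*y*s+c['cy']])
def tri(a,b):
    (o1,d1),(o2,d2)=a,b;A=np.stack([d1,-d2],1);s=np.linalg.lstsq(A,o2-o1,rcond=None)[0]
    p,q=o1+s[0]*d1,o2+s[1]*d2;return (p+q)/2,np.linalg.norm(p-q)
E
python3 - <<'E'
from h import *
np.set_printoptions(precision=3,suppress=True)
Z=dict(wedge=.004,stem_grip=.079,toe=.004,holder=0,stage=0,rail=.017,dish=.032,pen_cup=0,beaker=0,reagent=0,slide_box=0,marker=0)
for c in('scene','side'):
    snap(c,c+'1.png'); print(c,np.array(get_calibration(c)['cam_to_world'])[:3,3])
R={}
for q in Z:
    for c in('scene','side'):
        r=pinpoint(q,c)
        if r:
            R[q,c]=ray(c,r[0]['centre']); print(q,c,np.round(r[0]['centre']),round(r[0]['score'],2),atz(c,r[0]['centre'],Z[q]))
    if (q,'scene') in R and (q,'side') in R: print('   tri',*tri(R[q,'scene'],R[q,'side']))
s=get_state();print(s['eef_pos'],s['ee_rot'],s['time_s'])
E
```

```text
scene [ 1.422 -0.099  0.842]
side [0.245 0.531 0.832]
wedge scene [155. 203.] 0.84 [ 0.441 -0.299  0.004]
wedge side [341. 151.] 0.48 [ 0.448 -0.306  0.004]
   tri [ 0.447 -0.299  0.01 ] 0.002157748557937497
stem_grip scene [151. 186.] 0.62 [ 0.455 -0.298  0.079]
stem_grip side [346. 131.] 0.54 [ 0.448 -0.317  0.079]
   tri [ 0.449 -0.304  0.081] 0.014946751786429732
toe scene [292. 181.] 0.74 [0.394 0.131 0.004]
toe side [323. 151.] 0.7 [ 0.496 -0.276  0.004]
   tri [0.486 0.023 0.182] 0.21796579996596574
holder scene [157. 210.] 0.9 [ 0.472 -0.291  0.   ]
holder side [332. 151.] 0.77 [ 0.472 -0.298  0.   ]
   tri [ 0.472 -0.293  0.002] 0.004117246124113878
stage scene [244. 234.] 0.66 [ 0.607 -0.044  0.   ]
stage side [255. 184.] 0.92 [ 0.613 -0.052  0.   ]
   tri [ 0.611 -0.046  0.006] 0.004132334890164423
rail scene [243. 228.] 0.82 [ 0.599 -0.045  0.017]
rail side [260. 184.] 0.95 [ 0.593 -0.048  0.017]
   tri [ 0.595 -0.047  0.015] 0.004843143949487891
dish scene [244. 246.] 0.85 [ 0.682 -0.051  0.032]
dish side [341. 150.] 0.56 [ 0.443 -0.283  0.032]
   tri [ 0.515 -0.137  0.014] 0.2877235547171841
pen_cup scene [347. 197.] 0.61 [0.491 0.287 0.   ]
pen_cup side [229. 307.] 0.58 [0.474 0.296 0.   ]
   tri [ 0.477  0.293 -0.013] 0.00031463464340156553
beaker scene [368. 260.] 0.66 [0.744 0.268 0.   ]
beaker side [149. 249.] 0.76 [0.738 0.272 0.   ]
   tri [ 0.74   0.271 -0.005] 0.0011620889178597415
reagent scene [160. 268.] 0.65 [ 0.696 -0.271  0.   ]
slide_box scene [205. 185.] 0.58 [ 0.372 -0.148  0.   ]
slide_box side [342. 196.] 0.84 [ 0.374 -0.143  0.   ]
   tri [ 0.374 -0.146 -0.001] 0.004267027357653695
marker scene [291. 181.] 0.49 [0.389 0.13  0.   ]
marker side [296. 270.] 0.78 [0.381 0.134 0.   ]
   tri [ 0.382  0.131 -0.005] 0.0004546288235267322
[0.21  0.615 0.231] [-0.     0.164  0.987  0.   ] 1.3
```

View pics/scene1.png

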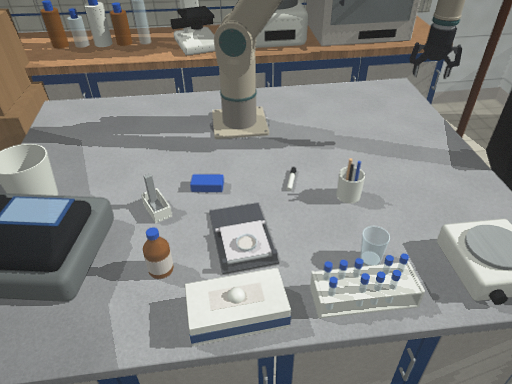

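View pics/side1.png

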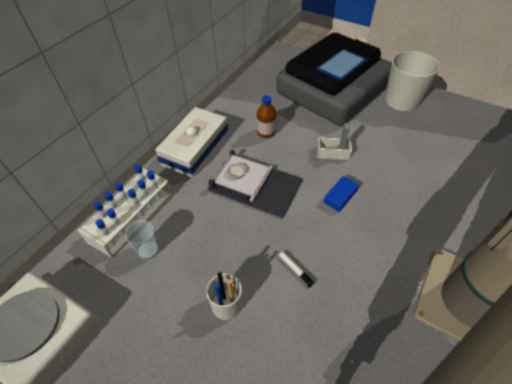

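The scene shows the holder with the wedge at (155,205), the stage at (243,238) with its dark apron toward the robot, and the slide box at (207,183). The side view confirms this. Next I move to a look pose above the holder.

```bash
cat >> h.py <<'E'
from scipy.spatial.transform import Rotation as Ro
def pose():
    s=get_state();q=s['ee_rot'];return np.array(s['eef_pos']),Ro.from_quat([q[1],q[2],q[3],q[0]]),s
def down(yaw): # tool y at world angle yaw, z down
    y=np.array([np.cos(yaw),np.sin(yaw),0]);z=np.array([0,0,-1.]);return Ro.from_matrix(np.stack([np.cross(y,z),y,z],1))
def plan(wps,step=60.,p=None,R=None):
    if p is None: p,R,_=pose()
    for P,yaw in wps:
        P=np.array(P);Rt=down(yaw);d=np.linalg.norm(P-p)*1e3;a=(R.inv()*Rt).magnitude()
        n=int(max(np.ceil(d/step),np.ceil(a/.18),1)); out=[]
        for i in range(n):
            sh=np.round(R.inv().apply((P-p)/(n-i))*1e3,1);w=np.round((R.inv()*Rt).as_rotvec()/(n-i),3)
            out.append([sh.tolist(),w.tolist()]);p=p+R.apply(sh)/1e3;R=R*Ro.from_rotvec(w)
        print(str(out).replace(' ',''),'->',np.round(p,4))
E
python3 - <<'E'
from h import *
p,R,s=pose();T=np.array(get_calibration('wrist')['cam_to_world']);print(R.inv().apply(T[:3,3]-p),R.inv().apply(T[:3,:3].T).round(2),get_calibration('wrist')['fx'])
plan([((.42,.22,.28),np.radians(40)),((.46,-.2,.30),np.radians(10))])
E
```

```text
[ 7.04995524e-02 -9.92846359e-05 -1.41887982e-01] [[ 0.    1.   -0.  ]
 [-0.96  0.   -0.28]
 [-0.28  0.    0.96]] 317.0151770962372
[[[-40.8,-38.3,-6.1],[0.0,-0.0,0.068]],[[-43.3,-35.4,-6.1],[0.0,-0.0,0.068]],[[-45.6,-32.4,-6.1],[0.0,-0.0,0.068]],[[-47.7,-29.2,-6.1],[0.0,-0.0,0.068]],[[-49.6,-25.9,-6.1],[0.0,-0.0,0.068]],[[-51.3,-22.5,-6.1],[0.0,-0.0,0.068]],[[-52.6,-18.9,-6.1],[0.0,-0.0,0.068]],[[-53.8,-15.3,-6.0],[0.0,-0.0,0.068]]] -> [0.42 0.22 0.28]
[[[-43.4,-29.9,-2.5],[0.0,-0.0,0.065]],[[-45.3,-27.0,-2.5],[0.0,-0.0,0.065]],[[-47.0,-24.0,-2.5],[0.0,-0.0,0.066]],[[-48.4,-20.9,-2.5],[0.0,-0.0,0.065]],[[-49.7,-17.7,-2.5],[0.0,-0.0,0.066]],[[-50.8,-14.4,-2.5],[0.0,-0.0,0.065]],[[-51.6,-11.0,-2.5],[0.0,-0.0,0.066]],[[-52.1,-7.6,-2.5],[0.0,-0.0,0.065]]] -> [ 0.46 -0.2   0.3 ]
```

step_arm(
  plan=[
    [[-41,-38,-6],[0,0,0.068]],
    [[-43,-35,-6],[0,0,0.068]],
    [[-46,-32,-6],[0,0,0.068]],
    [[-48,-29,-6],[0,0,0.068]],
    [[-50,-26,-6],[0,0,0.068]],
  ],
  claw=85,
)

```text
time_s: 1.92
eef_pos: [0.3433, 0.3673, 0.2618]
ee_rot: [0.0, 0.329, 0.944, 0.0]
force: [1.1, 0.7, 0.0]
grip_width: 0.0849
grasp_force: 0.0
```

step_arm(
  plan=[
    [[-51,-22,-6],[0,0,0.068]],
    [[-53,-19,-6],[0,0,0.068]],
    [[-54,-15,-6],[0,0,0.068]],
    [[-43,-30,-2],[0,0,0.065]],
    [[-45,-27,-2],[0,0,0.065]],
  ],
)

```text
time_s: 2.55
eef_pos: [0.4318, 0.1147, 0.2836]
ee_rot: [0.0, 0.482, 0.876, 0.0]
force: [0.4, -0.3, 0.4]
grip_width: 0.0853
grasp_force: 0.0
```

step_arm(
  plan=[
    [[-47,-24,-3],[0,0,0.066]],
    [[-48,-21,-3],[0,0,0.065]],
    [[-50,-18,-3],[0,0,0.066]],
    [[-51,-14,-3],[0,0,0.065]],
    [[-52,-11,-2],[0,0,0.066]],
  ],
)

```text
time_s: 3.18
eef_pos: [0.4569, -0.1483, 0.2978]
ee_rot: [0.0, 0.618, 0.786, 0.0]
force: [0.5, 0.6, -0.6]
grip_width: 0.0852
grasp_force: 0.0
```

step_arm(
  plan=[
    [[-52,-8,-2],[0,0,0.065]],
    [[0,0,0],[0,0,0]],
    [[0,0,0],[0,0,0]],
    [[0,0,0],[0,0,0]],
  ],
)

```text
time_s: 3.68
eef_pos: [0.4614, -0.1974, 0.2991]
ee_rot: [-0.0, 0.642, 0.767, 0.0]
force: [-0.5, -0.5, -0.5]
grip_width: 0.0852
grasp_force: 0.0
```

```bash
python3 - <<'E'
from h import *
np.set_printoptions(precision=4,suppress=True)
p,R,s=pose();print(p,R.as_matrix()[:,1],s['time_s'],np.abs(s['qd']).max())
cal=get_calibration('wrist');im=snap('wrist','w1.png')
Z=dict(wedge=.004,stem_grip=.079,toe=.004,holder=0,stage=0,rail=.017,dish=.032)
for q in Z:
    for r in pinpoint(q,'wrist')[:2]: print(q,np.round(r['centre']),round(r['score'],2),atz('wrist',r['centre'],Z[q],cal))
E
```

```text
[ 0.4614 -0.1974  0.2991] [ 0.9843  0.1767 -0.0001] 3.675 0.004050795556778481
wedge [238. 220.] 0.94 [ 0.45   -0.3001  0.004 ]
wedge [232. 243.] 0.56 [ 0.4471 -0.3379  0.004 ]
stem_grip [229. 243.] 0.97 [ 0.4442 -0.3023  0.079 ]
toe [276. 207.] 0.7 [ 0.5016 -0.2704  0.004 ]
holder [250. 214.] 0.97 [ 0.4664 -0.2884  0.    ]
stage [385.  62.] 0.86 [ 0.6055 -0.0479  0.    ]
stage [236. 222.] 0.67 [ 0.4477 -0.3046  0.    ]
rail [380.  64.] 0.73 [ 0.5932 -0.0539  0.017 ]
dish [447.  65.] 0.94 [ 0.6726 -0.0404  0.032 ]
dish [381.  62.] 0.27 [ 0.5887 -0.0543  0.032 ]
```

View pics/w1.png

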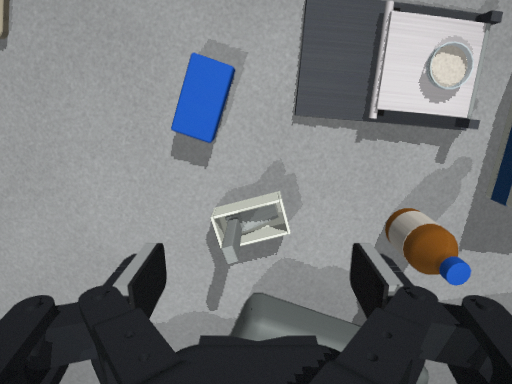

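The wrist view shows the holder at (250,220) with the stem at about (232,242) and the toe pointing right and up. The stage's rail runs from (390,0) to (373,117), and the slab corner is at (296,115). I zoom in to get the yaws.

```bash
python3 - <<'E'
import cv2,numpy as np
im=cv2.imread('pics/w1.png')
a=cv2.resize(im[180:275,200:300],None,fx=6,fy=6,interpolation=cv2.INTER_CUBIC);cv2.imwrite('pics/c1.png',a)
b=cv2.resize(im[0:135,285:512],None,fx=3.5,fy=3.5,interpolation=cv2.INTER_CUBIC);cv2.imwrite('pics/c2.png',b)
E
```

```text
(no output)
```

View pics/c1.png

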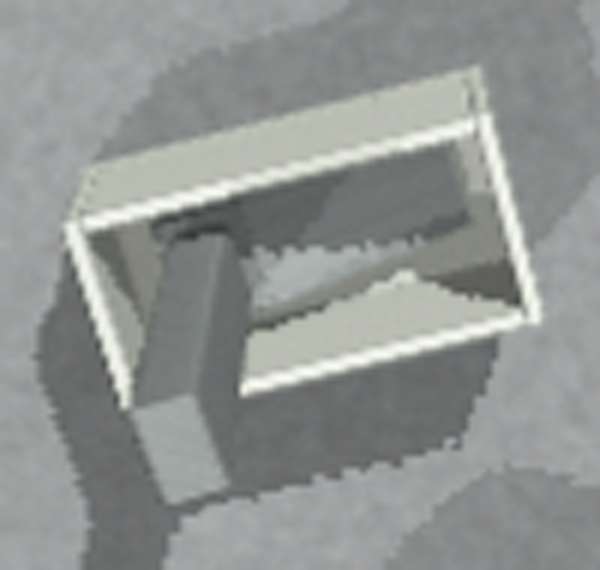

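View pics/c2.png

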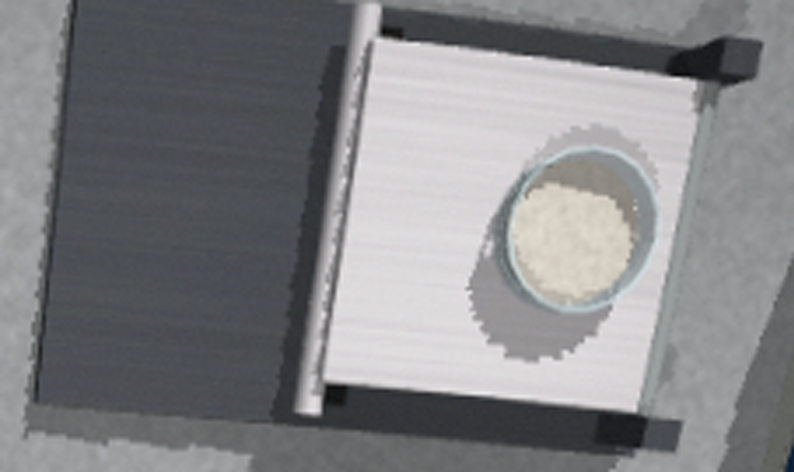

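The first crop shows the holder rim corners at (65,225), (487,115), (543,322) and (125,410), and the stem top quad at (133,403), (195,398), (232,488) and (172,503). The second shows the rail ends at (368,5) and (308,412), and the slab front corner at (38,402).

```bash
python3 - <<'E'
from h import *
np.set_printoptions(precision=4,suppress=True)
cal=get_calibration('wrist')
ang=lambda v:np.degrees(np.arctan2(v[1],v[0])).round(1)
f=lambda uv,z:atz('wrist',np.array(uv)/6+[200,180],z,cal)[:2]
C=[f(u,.04) for u in((65,225),(487,115),(543,322),(125,410))]
print('holder',np.mean(C,0),[(np.linalg.norm(C[(i+1)%4]-C[i]).round(4),ang(C[(i+1)%4]-C[i])) for i in range(4)])
for h in(.112,.118,.125):
    S=[f(u,h) for u in((133,403),(195,398),(232,488),(172,503))]
    print('stem',h,np.mean(S,0),[(np.linalg.norm(S[(i+1)%4]-S[i]).round(4),ang(S[(i+1)%4]-S[i])) for i in range(4)])
g=lambda uv,z:atz('wrist',np.array(uv)/3.5+[285,0],z,cal)[:2]
a,b=g((368,5),.022),g((308,412),.022);c,d=g((73,0),.01),g((38,402),.01)
print('rail',a,b,(a+b)/2,np.linalg.norm(a-b),ang(a-b)-90);print('slab front',c,d,ang(c-d)-90)
e=g((280,420),.01);print('slab side',ang(e-d))
for yaw in (6.5,8):
    y=np.radians(yaw);R=np.array([[np.cos(y),-np.sin(y)],[np.sin(y),np.cos(y)]])
    print(yaw,'corner->rail ctr in stage',R.T@((a+b)/2-d),'expect 105(rail axis -15?),75; stage o from corner',d+R@[.12,.075])
E
```

```text
holder [ 0.4681 -0.2914] [(np.float64(0.0979), np.float64(25.4)), (np.float64(0.0515), np.float64(-64.3)), (np.float64(0.0988), np.float64(-157.0)), (np.float64(0.0473), np.float64(114.7))]
stem 0.112 [ 0.4481 -0.3027] [(np.float64(0.0119), np.float64(15.2)), (np.float64(0.0202), np.float64(-60.6)), (np.float64(0.0121), np.float64(-154.3)), (np.float64(0.0224), np.float64(117.9))]
stem 0.118 [ 0.4481 -0.2995] [(np.float64(0.0117), np.float64(15.2)), (np.float64(0.0199), np.float64(-60.6)), (np.float64(0.0119), np.float64(-154.3)), (np.float64(0.022), np.float64(117.9))]
stem 0.125 [ 0.4481 -0.2958] [(np.float64(0.0114), np.float64(15.2)), (np.float64(0.0194), np.float64(-60.6)), (np.float64(0.0116), np.float64(-154.3)), (np.float64(0.0215), np.float64(117.9))]
rail [0.5863 0.0157] [ 0.6008 -0.1232] [ 0.5936 -0.0538] 0.13974016639849315 6.0
slab front [0.4863 0.0007] [ 0.5023 -0.1383] 6.5
slab side 6.3
6.5 corner->rail ctr in stage [0.1003 0.0737] expect 105(rail axis -15?),75; stage o from corner [ 0.613  -0.0502]
8 corner->rail ctr in stage [0.1022 0.071 ] expect 105(rail axis -15?),75; stage o from corner [ 0.6107 -0.0473]
```

```bash
python3 - <<'E'
from h import *
plan([((.447,-.301,.19),np.radians(25))],step=58)
E
```

```text
[[[-32.7,-10.6,36.4],[0.0,-0.0,-0.087]],[[-31.6,-13.5,36.5],[0.0,-0.0,-0.087]],[[-30.4,-16.1,36.4],[0.0,-0.0,-0.087]]] -> [ 0.447 -0.301  0.19 ]
```

step_arm(
  plan=[
    [[-33,-11,36],[0,0,-0.087]],
    [[-32,-13,36],[0,0,-0.087]],
    [[-30,-16,36],[0,0,-0.087]],
    [[0,0,0],[0,0,0]],
    [[0,0,0],[0,0,0]],
  ],
)

```text
time_s: 4.7
eef_pos: [0.4474, -0.3011, 0.1915]
ee_rot: [-0.0, 0.538, 0.843, 0.0]
force: [0.8, 0.5, 0.7]
grip_width: 0.0853
grasp_force: 0.0
```

```bash
python3 - <<'E'
from h import *
np.set_printoptions(precision=4,suppress=True)
p,R,s=pose();y=R.as_matrix()[:,1];print(p,np.degrees(np.arctan2(y[1],y[0])),s['time_s'],np.abs(s['qd']).max())
cal=get_calibration('wrist');im=snap('wrist','w2.png')
Z=dict(wedge=.004,stem_grip=.079,toe=.004,holder=0)
for q in Z:
    for r in pinpoint(q,'wrist')[:1]: print(q,np.round(r['centre']),round(r['score'],2),atz('wrist',r['centre'],Z[q],cal))
cv2.imwrite('pics/c3.png',cv2.resize(im[120:384,130:400,::-1],None,fx=2.2,fy=2.2))
plan([((.447,-.301,.06),np.radians(25))],step=50)
E
```

```text
[ 0.4474 -0.3011  0.1915] 24.94507767843417 4.7 0.02414457846937205
wedge [260. 170.] 0.92 [ 0.4497 -0.3011  0.004 ]
stem_grip [254. 188.] 0.63 [ 0.4448 -0.3019  0.079 ]
toe [315. 162.] 0.93 [ 0.499  -0.2687  0.004 ]
[[[0.1,-0.4,44.1],[0.0,0.0,0.0]],[[0.1,-0.4,44.0],[0.001,0.001,0.001]],[[0.1,-0.4,44.1],[0.0,0.0,0.0]]] -> [ 0.4469 -0.301   0.06  ]
```

View pics/c3.png

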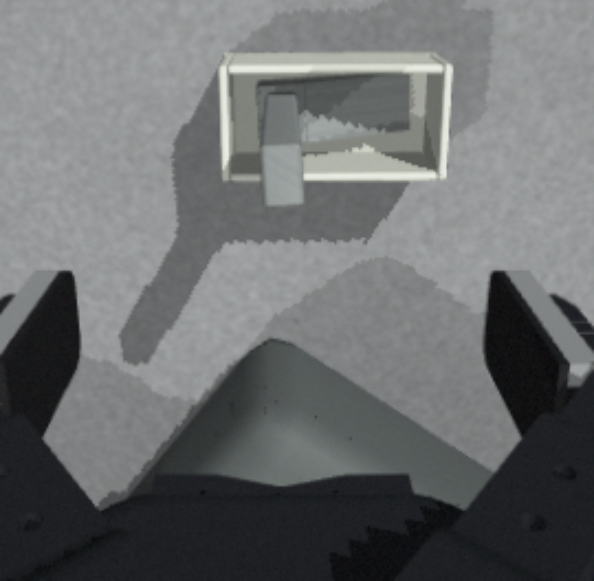

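The crop shows the stem roughly centred under the gripper (top at (283,175)), the foot turned about 4° further than the fingers, and a grey device corner at (275,340). I check its clearance.

```bash
python3 - <<'E'
from h import *
np.set_printoptions(precision=3,suppress=True)
p,R,s=pose()
for z in(0,.04,.08,.12):
    a=atz('wrist',(255,274),z);print(z,a,'scene px',proj('scene',a),'tool',R.inv().apply(a-p)[:2]*1e3)
E
```

```text
0 [ 0.5   -0.418  0.   ] scene px [112.335 220.698] tool [-127.944   -3.039]
0.04 [ 0.49  -0.396  0.04 ] scene px [117.342 207.551] tool [-104.194   -2.702]
0.08 [ 0.48  -0.375  0.08 ] scene px [122.471 194.051] tool [-80.444  -2.366]
0.12 [ 0.47  -0.353  0.12 ] scene px [127.727 180.18 ] tool [-56.694  -2.029]
```

step_arm(
  plan=[
    [[0,0,44],[0,0,-0.06]],
    [[0,0,44],[0,0,0]],
    [[0,0,43],[0,0,0]],
    [[0,0,0],[0,0,0]],
    [[0,0,0],[0,0,0]],
  ],
)

```text
time_s: 5.58
eef_pos: [0.4481, -0.302, 0.0618]
ee_rot: [0.001, 0.512, 0.859, -0.0]
force: [0.2, -0.3, 0.3]
grip_width: 0.0849
grasp_force: 0.0
```

step_arm(
  plan=[
    [[0,0,0],[0,0,0]],
    [[0,0,0],[0,0,0]],
    [[0,0,0],[0,0,0]],
    [[0,0,0],[0,0,0]],
    [[0,0,0],[0,0,0]],
  ],
  claw=5,
  grip_force=80,
)

```text
time_s: 6.2
eef_pos: [0.4476, -0.3016, 0.0607]
ee_rot: [0.0, 0.512, 0.859, 0.0]
force: [0.3, 0.3, 5.9]
grip_width: 0.0133
grasp_force: 78.1
```

step_arm(
  plan=[
    [[0,0,0],[0,0,0]],
    [[0,0,0],[0,0,0]],
    [[0,0,0],[0,0,0]],
  ],
)

```text
time_s: 6.58
eef_pos: [0.4476, -0.3015, 0.0607]
ee_rot: [0.0, 0.512, 0.859, 0.0]
force: [-0.3, 0.5, 6.1]
grip_width: 0.013
grasp_force: 78.1
```

step_arm(
  plan=[
    [[0,0,-15],[0,0,0]],
    [[0,0,-30],[0,0,0]],
    [[0,0,-30],[0,0,0]],
    [[0,0,-25],[0,0,0]],
    [[0,0,0],[0,0,0]],
  ],
)

```text
time_s: 7.2
eef_pos: [0.448, -0.3023, 0.1623]
ee_rot: [0.002, 0.512, 0.859, -0.0]
force: [-0.4, 0.3, -1.6]
grip_width: 0.0131
grasp_force: 78.1
```

```bash
python3 - <<'E'
from h import *
s=get_state();print(s['grip_width'],s['force'],s['wrist_torque'])
plan([((.5139,-.0613,.13),np.radians(6.3))],step=35)
E
```

```text
0.013105994019391292 [-0.37808518  0.33361291 -1.59351876] [-0.02864359 -0.02000794 -0.05023039]
[[[22.6,21.6,4.0],[0.0,0.0,0.048]],[[23.6,20.5,4.0],[0.0,0.0,0.048]],[[24.5,19.3,4.0],[0.0,0.0,0.048]],[[25.4,18.1,4.0],[0.001,0.001,0.048]],[[26.3,16.9,4.0],[0.0,0.0,0.049]],[[27.1,15.5,4.0],[0.001,0.001,0.048]],[[27.8,14.2,4.0],[0.0,0.0,0.049]],[[28.5,12.9,4.0],[0.001,0.001,0.048]]] -> [ 0.5139 -0.0613  0.13  ]
```

step_arm(
  plan=[
    [[23,22,4],[0,0,0.048]],
    [[24,20,4],[0,0,0.048]],
    [[24,19,4],[0,0,0.048]],
    [[25,18,4],[0,0,0.048]],
    [[26,17,4],[0,0,0.049]],
  ],
)

```text
time_s: 7.82
eef_pos: [0.4873, -0.1502, 0.1392]
ee_rot: [-0.001, 0.612, 0.791, -0.001]
force: [-0.3, 0.4, -1.2]
grip_width: 0.013
grasp_force: 78.0
```

step_arm(
  plan=[
    [[27,15,4],[0,0,0.048]],
    [[28,14,4],[0,0,0.049]],
    [[28,13,4],[0,0,0.048]],
    [[0,0,0],[0,0,0]],
    [[0,0,0],[0,0,0]],
  ],
)

```text
time_s: 8.45
eef_pos: [0.5113, -0.0622, 0.1277]
ee_rot: [-0.0, 0.667, 0.745, -0.001]
force: [1.2, 0.2, -2.0]
grip_width: 0.0134
grasp_force: 78.0
```

```bash
python3 - <<'E'
from h import *
np.set_printoptions(precision=4,suppress=True)
p,R,s=pose();y=R.as_matrix()[:,1];print(p,np.degrees(np.arctan2(y[1],y[0])),s['time_s'],s['grip_width'])
cal=get_calibration('wrist');im=snap('wrist','w3.png');fz=p[2]-.0567
ob=lambda z:{'toe':fz,'rail':.017,'stem_grip':fz+.075,'wedge':fz}[z]
R={}
for c in('scene','side','wrist'):
    if c!='wrist': snap(c,c+'3.png')
    for q in('toe','rail','wedge','stem_grip'):
        for r in pinpoint(q,c)[:1]: print(c,q,np.round(r['centre']),round(r['score'],2),atz(c,r['centre'],ob(q),cal if c=='wrist' else None))
E
```

```text
[ 0.5113 -0.0622  0.1277] 6.302440097963796 8.45 0.013399010171451925
scene toe [240. 207.] 0.65 [ 0.5712 -0.0503  0.071 ]
scene rail [242. 229.] 0.95 [ 0.603  -0.0505  0.017 ]
scene wedge [232. 193.] 0.53 [ 0.5073 -0.066   0.071 ]
scene stem_grip [231. 173.] 0.56 [ 0.5112 -0.067   0.146 ]
side toe [269. 176.] 0.6 [ 0.5639 -0.0459  0.071 ]
side rail [259. 184.] 0.79 [ 0.5956 -0.0476  0.017 ]
side wedge [290. 181.] 0.79 [ 0.5053 -0.061   0.071 ]
side stem_grip [291. 158.] 0.83 [ 0.5139 -0.072   0.146 ]
wrist toe [350. 209.] 0.94 [ 0.572  -0.0541  0.071 ]
wrist rail [356. 189.] 0.68 [ 0.5927 -0.0536  0.017 ]
wrist wedge [258. 211.] 0.71 [ 0.5112 -0.0622  0.071 ]
wrist stem_grip [255. 263.] 0.86 [ 0.51   -0.0597  0.146 ]
```

View pics/w3.png

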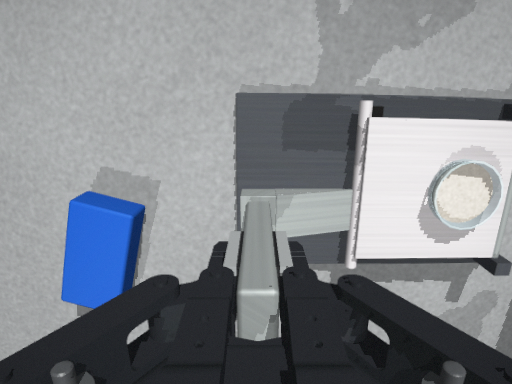

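The wrist view shows the wedge held upright with its toe at (350,209), the rail from (366,101) to (351,268), and the slab front edge at column 237. Everything is aligned.

```bash
python3 - <<'E'
from h import *
np.set_printoptions(precision=4,suppress=True)
cal=get_calibration('wrist')
a,b=[atz('wrist',u,.022,cal)[:2] for u in((366,101),(351,268))];d=a-b
print(a,b,(a+b)/2,np.linalg.norm(d),np.degrees(np.arctan2(d[1],d[0]))-90)
a,b=[atz('wrist',u,.01,cal)[:2] for u in((236.5,95),(514,99))];d=b-a
print(a,np.degrees(np.arctan2(d[1],d[0])))
p,R,s=pose();Y=np.radians(6.3);u=np.array([np.cos(Y),np.sin(Y)])
for r in((.5931,-.0530),): 
    t=np.array(r)-.08*u; plan([((*t,.072),Y)],step=15)
E
```

```text
[0.5863 0.0179] [ 0.602  -0.1233] [ 0.5942 -0.0527] 0.14213577198928284 6.325512901875442
[0.4872 0.0111] 6.415827485073253
[[[-0.1,0.4,14.1],[-0.0,-0.0,0.0]],[[-0.1,0.3,14.1],[-0.0,-0.0,0.0]],[[-0.1,0.4,14.0],[-0.0,-0.0,0.0]],[[-0.2,0.3,14.1],[-0.0,-0.0,0.0]]] -> [ 0.5135 -0.0618  0.072 ]
```

step_arm(
  plan=[
    [[0,0.5,15],[0,0,0]],
    [[0,0.5,15],[0,0,0]],
    [[0,0.5,15],[0,0,0]],
    [[0,0,9],[0,0,0]],
    [[0,0,0],[0,0,0]],
  ],
)

```text
time_s: 9.82
eef_pos: [0.5129, -0.0614, 0.0734]
ee_rot: [-0.001, 0.667, 0.745, -0.001]
force: [-0.2, -0.2, -2.4]
grip_width: 0.013
grasp_force: 78.1
```

step_arm(
  plan=[
    [[0,0,0],[0,0,0]],
    [[0,0,2],[0,0,0]],
    [[0,0,1],[0,0,0]],
    [[0,0,1],[0,0,0]],
    [[0,0,0],[0,0,0]],
  ],
)

```text
time_s: 10.45
eef_pos: [0.5136, -0.0613, 0.0703]
ee_rot: [-0.0, 0.667, 0.745, 0.0]
force: [0.6, 0.4, -1.3]
grip_width: 0.0133
grasp_force: 78.1
```

step_arm(
  plan=[
    [[0,0,1],[0,0,0]],
    [[0,0,1],[0,0,0]],
    [[0,0,0.5],[0,0,0]],
    [[0,0,0],[0,0,0]],
    [[0,0,0],[0,0,0]],
  ],
)

```text
time_s: 11.08
eef_pos: [0.5136, -0.0614, 0.0678]
ee_rot: [0.0, 0.667, 0.745, 0.0]
force: [-0.2, -0.5, -1.7]
grip_width: 0.0134
grasp_force: 78.1
```

step_arm(
  plan=[
    [[0,0,0.5],[0,0,0]],
    [[0,0,0.5],[0,0,0]],
    [[0,0,0],[0,0,0]],
    [[0,0,0],[0,0,0]],
  ],
)

```text
time_s: 11.58
eef_pos: [0.5136, -0.0613, 0.0668]
ee_rot: [-0.0, 0.667, 0.745, -0.0]
force: [0.2, -0.3, -2.0]
grip_width: 0.0128
grasp_force: 78.3
```

```bash
python3 - <<'E'
from h import *
s=get_state();print(s['eef_pos'],s['force'],s['wrist_torque'])
E
```

```text
[ 0.51355243 -0.06133311  0.06676701] [ 0.20972802 -0.34699665 -2.0122443 ] [-0.03443635 -0.01579997 -0.03088236]
```

No contact yet, so I go on lowering in small steps.

step_arm(
  plan=[
    [[0,0,0.5],[0,0,0]],
    [[0,0,0.5],[0,0,0]],
    [[0,0,0],[0,0,0]],
    [[0,0,0],[0,0,0]],
  ],
)

```text
time_s: 12.08
eef_pos: [0.5137, -0.0614, 0.0667]
ee_rot: [0.0, 0.667, 0.745, 0.0]
force: [-2.4, -0.4, 8.0]
grip_width: 0.0133
grasp_force: 79.8
```

step_arm(
  plan=[
    [[0,0,0.5],[0,0,0]],
    [[0,0,0],[0,0,0]],
    [[0,0,0],[0,0,0]],
  ],
)

```text
time_s: 12.45
eef_pos: [0.5136, -0.0614, 0.0667]
ee_rot: [-0.0, 0.667, 0.745, 0.001]
force: [-3.1, 0.8, 15.0]
grip_width: 0.0129
grasp_force: 80.5
```

step_arm(
  plan=[
    [[0,4,0],[0,0,0]],
    [[0,7,0],[0,0,0]],
    [[0,7,0],[0,0,0]],
    [[0,7,0],[0,0,0]],
    [[0,3,0],[0,0,0]],
  ],
)

```text
time_s: 13.08
eef_pos: [0.541, -0.0589, 0.0667]
ee_rot: [-0.0, 0.667, 0.745, -0.0]
force: [-5.5, -0.7, 14.4]
grip_width: 0.0131
grasp_force: 80.5
```

step_arm(
  plan=[
    [[0,0,0],[0,0,0]],
    [[0,0,0],[0,0,0]],
  ],
)

```text
time_s: 13.32
eef_pos: [0.5414, -0.0589, 0.0667]
ee_rot: [0.0, 0.667, 0.745, 0.0]
force: [-3.6, 0.3, 12.5]
grip_width: 0.0131
grasp_force: 80.1
```

```bash
python3 - <<'E'
from h import *
p,R,s=pose();y=R.as_matrix()[:,1];print(p,np.degrees(np.arctan2(y[1],y[0])),y[2],s['force'],s['wrist_torque'],s['grip_width']);d=np.array([.5937,-.0528])-p[:2];print(d@y[:2],d@[-y[1],y[0]])
E
```

```text
[ 0.54136979 -0.05887493  0.06668893] 6.271874492526585 0.0006292846229500625 [-3.61720869  0.28558198 12.45460142] [-0.10527144  0.89450724  0.01830818] 0.013071847359354214
0.0526806550047351 0.0003216871442115484
```

step_arm(
  plan=[
    [[0,1.5,0],[0,0,0]],
    [[0,1.5,0],[0,0,0]],
    [[0,0,0],[0,0,0]],
  ],
)

```text
time_s: 13.7
eef_pos: [0.544, -0.0586, 0.0667]
ee_rot: [-0.0, 0.667, 0.745, 0.0]
force: [-3.4, -0.7, 13.2]
grip_width: 0.0132
grasp_force: 80.2
```

step_arm(
  plan=[
    [[0,1,0],[0,0,0]],
    [[0,1,0],[0,0,0]],
    [[0,0,0],[0,0,0]],
  ],
)

```text
time_s: 14.08
eef_pos: [0.5456, -0.0584, 0.0667]
ee_rot: [-0.0, 0.667, 0.745, -0.0]
force: [-4.8, 0.0, 13.3]
grip_width: 0.0134
grasp_force: 80.3
```

step_arm(
  plan=[
    [[0,1,0],[0,0,0]],
    [[0,1,0],[0,0,0]],
    [[0,0,0],[0,0,0]],
  ],
)

```text
time_s: 14.45
eef_pos: [0.5462, -0.0584, 0.0667]
ee_rot: [-0.001, 0.668, 0.745, -0.001]
force: [-8.3, -1.8, 17.1]
grip_width: 0.0132
grasp_force: 80.8
```

step_arm(
  plan=[
    [[0,1,0],[0,0,0]],
    [[0,1,0],[0,0,0]],
    [[0,0,0],[0,0,0]],
  ],
)

```text
time_s: 14.82
eef_pos: [0.5481, -0.0581, 0.0667]
ee_rot: [-0.001, 0.668, 0.744, -0.001]
force: [-7.3, -1.0, 17.4]
grip_width: 0.0135
grasp_force: 80.8
```

step_arm(
  plan=[
    [[0,1,0],[0,0,0]],
    [[0,1,0],[0,0,0]],
    [[0,1,0],[0,0,0]],
    [[0,1,0],[0,0,0]],
    [[0,0,0],[0,0,0]],
  ],
)

```text
time_s: 15.45
eef_pos: [0.5522, -0.0577, 0.0667]
ee_rot: [-0.001, 0.668, 0.745, -0.001]
force: [-7.7, -0.5, 16.0]
grip_width: 0.0134
grasp_force: 80.8
```

step_arm(
  plan=[
    [[0,1,0],[0,0,0]],
    [[0,1,0],[0,0,0]],
    [[0,1,0],[0,0,0]],
    [[0,1,0],[0,0,0]],
    [[0,0,0],[0,0,0]],
  ],
)

```text
time_s: 16.08
eef_pos: [0.5562, -0.0573, 0.0667]
ee_rot: [-0.001, 0.668, 0.745, -0.001]
force: [-7.8, -0.2, 15.3]
grip_width: 0.0133
grasp_force: 80.7
```

step_arm(
  plan=[
    [[0,1,0],[0,0,0]],
    [[0,1,0],[0,0,0]],
    [[0,1,0],[0,0,0]],
    [[0,0,0],[0,0,0]],
    [[0,0,0],[0,0,0]],
  ],
)

```text
time_s: 16.7
eef_pos: [0.5592, -0.057, 0.0667]
ee_rot: [-0.001, 0.668, 0.745, -0.001]
force: [-8.0, -0.6, 15.9]
grip_width: 0.013
grasp_force: 80.7
```

```bash
python3 - <<'E'
from h import *
np.set_printoptions(precision=4,suppress=True)
p,R,s=pose();print(p,R.as_matrix(),s['force'],s['wrist_torque'],s['grip_width'],s['time_s'])
cal=get_calibration('wrist');im=snap('wrist','w4.png')
for q in('rail','dish','toe','wedge'):
    for r in pinpoint(q,'wrist')[:1]: print(q,np.round(r['centre'],1),round(r['score'],2),atz('wrist',r['centre'],{'rail':.021,'dish':.035}.get(q,.01),cal))
a=im[80:300,200:512,::-1];b=snap('side','s4.png')[130:230,190:310,::-1]
a=cv2.resize(a,(624,440));cv2.imwrite('pics/c4.png',a)
cv2.imwrite('pics/c5.png',cv2.resize(b,None,fx=5,fy=5,interpolation=cv2.INTER_CUBIC))
E
```

```text
[ 0.5592 -0.057   0.0667] [[-0.1086  0.9941 -0.0029]
 [ 0.9941  0.1086  0.0006]
 [ 0.0009 -0.0028 -1.    ]] [-7.9995 -0.6261 15.9072] [-0.2255  1.5307  0.0558] 0.012955718230044102 16.7
rail [310.4 214.4] 0.56 [ 0.5919 -0.0519  0.021 ]
dish [445.9 219. ] 0.6 [ 0.6706 -0.0413  0.035 ]
wedge [259.4 208.1] 0.8 [ 0.5599 -0.055   0.01  ]
```

View pics/c4.png

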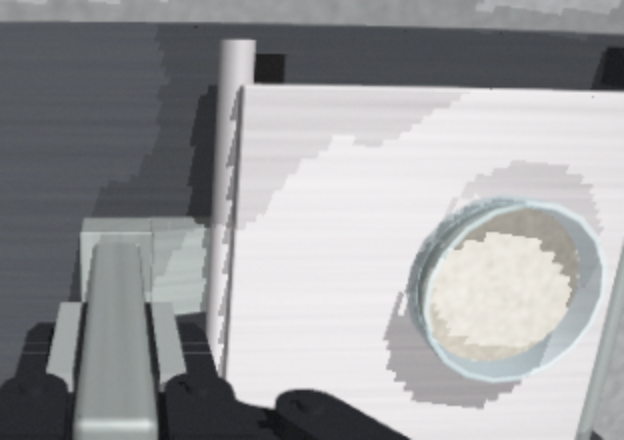

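View pics/c5.png

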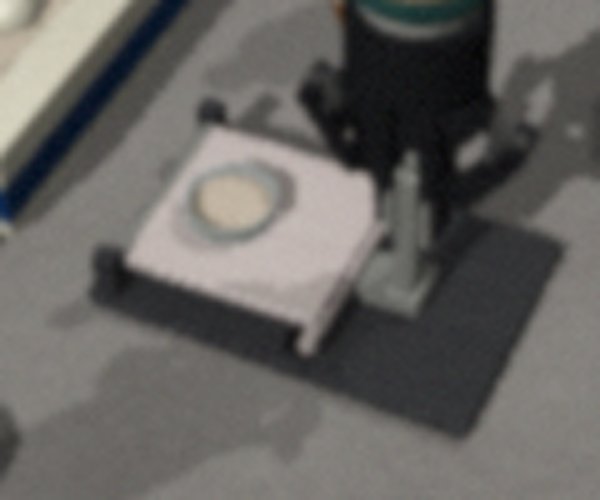

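The crops show the rail resting on the wedge slope with the pads clear. The dish is still in place (pinpointed within 2 mm of its start) and the gripper is off the plate. From the travel since contact I estimate about 3.7 mm of lift. I trim the slight toe-down tilt and let it settle.

step_arm(
  plan=[
    [[0,0.5,0],[-0.003,0,0]],
    [[0,0,0],[0,0,0]],
    [[0,0,0],[0,0,0]],
    [[0,0,0],[0,0,0]],
    [[0,0,0],[0,0,0]],
  ],
)

```text
time_s: 17.62
eef_pos: [0.5592, -0.0569, 0.0667]
ee_rot: [-0.001, 0.668, 0.745, 0.0]
force: [-8.2, -0.5, 16.9]
grip_width: 0.013
grasp_force: 80.7
```

```bash
python3 - <<'E'
from h import *
np.set_printoptions(precision=4,suppress=True)
p,R,s=pose();print(p,R.as_matrix()[2],s['force'],s['wrist_torque'],s['grip_width'],np.abs(s['qd']).max(),s['time_s'])
# lift check: rail upper end in the wrist picture before/after
cal=get_calibration('wrist')
for l in(0,.004): print(l,proj('wrist',(.5864,.0167,.022+l),cal),proj('wrist',(.6008,-.1225,.022+l),cal))
E
```

```text
[ 0.5592 -0.0569  0.0667] [ 0.0011 -0.0007 -1.    ] [-8.2288 -0.4624 16.9153] [-0.2931  1.8263  0.0293] 0.012973929625343607 0.0012946698548442761 17.625
0 [319.2705 101.3113] [306.9735 311.0839]
0.004 [320.6139 101.3159] [307.8274 314.7618]
```

```bash
python3 -c "
from bench import *
print(job_done())"
```

```text
the job is handed in; nothing more can be done
None
```

I handed the job in at 17.6 s with the wedge still gripped, its foot on the slab and the front rail riding on its slope. I estimate about 3.7 mm of lift from the wedge travel (not measured directly), the dish had not visibly moved, and the gripper stayed clear of the plate.

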